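# Clear the pipetting dock and slide the well plate home under its sprung clips

## Task

The pipetting dock is needed, but two reagent bottles have been left in it and in front of it: first stand both upright in the blue bottle tray beside the bottle that is there already, and let go of them. Then slide the white 96-well plate flat along the grey deck into the dock, under the two sprung clips, fully home against the back stop so that both clips snap down behind it. Never tip the plate or knock a bottle over, and leave the other things on the bench where they are.

Things in the scene. Friction and masses are not known exactly. Their poses are not given: they have to be found in the camera images.
- plate_mid (a point): white 96-well microplate lying flat on the grey deck, 85.5 mm (its x) by 127.8 mm (its y) by 14.4 mm tall, about 0.09 kg, too wide to grip: push it by its edges. Point: its centre, 7.2 mm above its underside; z up. At the start its +x points along the dock's +x to within 0.4 rad, its centre 250 to 280 mm before the dock's origin
- dock: aluminium plate dock on a grey deck board (top 20 mm above the bench; dock x -335 to +62, y +-105 mm). Origin: centre of the seated plate, on the deck. The plate goes in along +x, its 127.8 mm side along the dock's y; seated, its centre is at x -3.5 to +0.5 mm. Back stop face x = +43 mm. Side guides 7 mm tall, inner faces y = +-65.5 mm, x = -51 to 45 mm; clip brackets outside them, 22 mm tall
- dock_mouth (a point): centre of the dock's open mouth, on the deck, 91 mm before the dock's origin (dock x = -91 mm), x pointing in. The guides flare outward by 0.55 rad from dock x = -51 mm to this mouth, 180 mm wide. The clips reach in over the plate's path to y = +-50 mm at dock x = -45 to -72 mm and stand up to 25 mm above the deck: a pusher passes between them, 100 mm apart
- clip_left (a joint): sprung steel clip at the left (+y) side of the dock's mouth: hinge angle, rad; 0 = down at rest (nose 8 mm above the deck), positive = nose up, at most 0.35. The entering plate lifts it to about 0.11; it stays up while the plate passes under it and snaps back to 0 behind the plate's rear edge. The two together resist the plate with about 5 to 15 N
- clip_right (a joint): sprung steel clip at the right (-y) side of the dock's mouth: hinge angle, rad; 0 = down at rest (nose 8 mm above the deck), positive = nose up, at most 0.35. The entering plate lifts it to about 0.11; it stays up while the plate passes under it and snaps back to 0 behind the plate's rear edge. The two together resist the plate with about 5 to 15 N
- tray_mid (a point): blue spill tray for the bottles, fixed on the bench; inside 100 mm (its x) by 270 mm (its y), walls 25 mm tall, floor 3 mm thick. Point: middle of its floor, on its upper face; z up. It has just room for three bottles in a row along y; the one already there (bottle1) stands 60 to 100 mm from the middle towards the -y end
- bottle1_mid (a point): white translucent reagent bottle, 68 mm in diameter, 154 mm tall, about 0.2 kg; its screw cap, 54 mm in diameter, takes the top 37 mm. Point: its centre, 77 mm above the foot, z along its axis. It stands in the tray already
- bottle2_mid (a point): white translucent reagent bottle, 68 mm in diameter, 154 mm tall, about 0.2 kg; its screw cap, 54 mm in diameter, takes the top 37 mm. Point: its centre, 77 mm above the foot, z along its axis. At the start it stands on the deck, either inside the dock or between the dock and the plate; this varies
- bottle3_mid (a point): white translucent reagent bottle, 68 mm in diameter, 154 mm tall, about 0.2 kg; its screw cap, 54 mm in diameter, takes the top 37 mm. Point: its centre, 77 mm above the foot, z along its axis. At the start it stands on the deck, either inside the dock or between the dock and the plate; this varies
- small_rack: bystander: small empty white rack, 34 (x) by 72 (y) by 62 mm tall, origin at the centre of its underside
- petri_dishes: bystander: stack of three petri dishes, 91 mm in diameter, 46 mm tall, origin at the centre of its underside
- pipette: bystander: white eight-channel pipette lying flat, 240 mm long along its x (from -150 to +91 mm), its head 86 mm wide (y), 30 mm tall, origin on the bench below it

How it is judged (in metres and radians):
On the way, in this order (a step that is already met when the one before it is completed fails the run):
1. all three bottles stand upright in the tray, let go (x of bottle1_mid in the frame of tray_mid between -0.024 and 0.024 m and y of bottle1_mid in the frame of tray_mid between -0.108 and 0.108 m and z of bottle1_mid in the frame of tray_mid between 0.072 and 0.082 m and angle between each of bottle1_mid, bottle2_mid, bottle3_mid's own z axis and vertical below 0.1 rad and x of bottle2_mid in the frame of tray_mid between -0.024 and 0.024 m and y of bottle2_mid in the frame of tray_mid between -0.108 and 0.108 m and z of bottle2_mid in the frame of tray_mid between 0.072 and 0.082 m and x of bottle3_mid in the frame of tray_mid between -0.024 and 0.024 m and y of bottle3_mid in the frame of tray_mid between -0.108 and 0.108 m and z of bottle3_mid in the frame of tray_mid between 0.072 and 0.082 m and contact force between the fingers and bottle1 below 0.05 N and contact force between the fingers and bottle2 below 0.05 N and contact force between the fingers and bottle3 below 0.05 N and linear speed of each of bottle1, bottle2, bottle3 below 0.03 m/s), for 0.2 s.
2. the plate enters the dock and both clips ride up on it (value of joint each of clip_left, clip_right above 0.06 rad and x of plate_mid in the frame of dock between -0.08 and -0.006 m), for 0.05 s.
At the end, for the whole second after the job is handed in: Plate flat in the dock, centre within 4.5 mm of the dock's origin along its x and 5 mm along y, square to 0.06 rad; both clips down (below 0.035 rad); three bottles upright (0.1 rad) in the tray, within 24 mm of its middle in x and 108 mm in y; all at rest (x of plate_mid in the frame of dock between -0.0045 and 0.004 m and y of plate_mid in the frame of dock between -0.005 and 0.005 m and z of plate_mid in the frame of dock between 0.004 and 0.0105 m and angle between the x axis of plate_mid and the x axis of dock, either way round below 0.06 rad and value of joint each of clip_left, clip_right below 0.035 rad and x of bottle1_mid in the frame of tray_mid between -0.024 and 0.024 m and y of bottle1_mid in the frame of tray_mid between -0.108 and 0.108 m and z of bottle1_mid in the frame of tray_mid between 0.072 and 0.082 m and angle between each of bottle1_mid, bottle2_mid, bottle3_mid's own z axis and vertical below 0.1 rad and x of bottle2_mid in the frame of tray_mid between -0.024 and 0.024 m and y of bottle2_mid in the frame of tray_mid between -0.108 and 0.108 m and z of bottle2_mid in the frame of tray_mid between 0.072 and 0.082 m and x of bottle3_mid in the frame of tray_mid between -0.024 and 0.024 m and y of bottle3_mid in the frame of tray_mid between -0.108 and 0.108 m and z of bottle3_mid in the frame of tray_mid between 0.072 and 0.082 m and linear speed of each of plate, bottle1, bottle2, bottle3 below 0.02 m/s); the robot touches nothing.
It fails at once if the plate is tipped (more than 0.25 rad) (angle between plate_mid's own z axis and vertical above 0.25 rad).
It fails at once if a bottle is knocked over (more than 0.6 rad) (angle between any of bottle1_mid, bottle2_mid, bottle3_mid's own z axis and vertical above 0.6 rad).
It fails at once if a bystander (small rack, petri dishes, pipette) is moved more than 20 mm or tipped (distance of any of small_rack, petri_dishes, pipette from where it was at the start of the episode above 0.02 m or angle between any of small_rack, petri_dishes, pipette's own z axis and vertical above 0.3 rad).
It also fails if it takes over 72 s, if anything falls off the work surface, if the arm or the gripper's body presses on something with over 40 N, if the wrist force passes 120 N, or if a joint passes its speed limit or range.

## Robot

A 6-joint arm with a two-finger parallel gripper is mounted at the origin on a cart in front of the work surface, level with it; the furniture and walls round the work are solid. World frame = base frame: x ahead of the robot, y to its left, z up, the work surface at z = 0. Lengths are in mm, angles in rad, forces in N, time in s.
With the tool pointing down it reaches from about 250 to 800 mm from the base axis. Payload 8.5 kg.
Tool frame: the origin (TCP) lies midway between the tips of the shut fingers; the grasp point (between the pads) lies 19 mm behind it; z points along the fingers, y is the line along which they close (so a half turn about z gives the same grasp; the last joint's range is limited). The gripper opens to 85 mm and grips with 20 to 120 N. Pads are 22 mm wide; open, the fingers measure 114 mm over their backs; the gripper's body (76 mm by 85 mm) begins 54 mm behind the grasp point. The pads swing forward as they close: fully open they stand 13 mm farther back than shut.
Start: joints at [-1.301, 0.238, -0.013, 1.319, 0, 1.571], TCP at [139.919, -505.966, 231.276] pointing down, gripper open.
Joint ranges: [-2.66, 2.66], [-1.03, 1.9], [-1.14, 1.46], [-1.82, 2.27], [-1.45, 1.34], [-3.14, 3.14]. Speed limits (rad/s): [2.22, 2.22, 2.79, 3.14, 3.14, 3.14].

## Interface

Orientations are given as a unit quaternion [w, x, y, z].
In Python, from workcell import read_state, grab_frame, camera_params, close_job gives the robot as it stands.
- The arm moves only by the shell command python3 -m creep 'ROWS' [FORCE]. ROWS is JSON, a list of rows, each a list of 7 numbers: the shift along the world's x, y, z in mm, then the turn, a rotation vector about the world's x, y, z in rad, then the opening, from 0 (shut) to 1 (fully open). In form: [[tx, ty, tz, ax, ay, az, fingers], ...]. A call has 1 to 12 rows; each row shifts and turns the commanded pose from where the row before left it; what a row does not reach is not made up. A row lasts 1/10 s, in which the tool goes at most 50 mm and 8.59 degrees, less where a joint would pass 70% of its speed; a pose out of reach is approached as far as the arm can. A call with a gripper value outside its range is refused whole. The fingers move at their own pace and stop on an object; FORCE is the grip in N (left out, the last holds). Time passes only in rows, so rows that do not move let the fingers close. It gives the time, the measured TCP pose, the force, the opening and the grip force at its end, in the units of the state.
- read_state(): the state, without advancing time (a new reading comes with each control period).
- grab_frame(name): name is "scene" or "top" or "wrist"; returns the picture (400x640x3 uint8, red, green, blue); there is no depth.
- camera_params(name): a dict with "fx", "fy", "cx", "cy" (pixels), "eye" and "attitude" of the camera in the world. Camera axes: x right, y down, z forward; pixel columns grow to the right and rows downward; lengths in mm; the calibration is good to about 2 mm. A picture is of the moment at which its call begins: read the wrist's pose just before it. camera_params takes no time and is no camera call; for the wrist camera it gives the pose at the moment of the call.
- close_job(): hands the job in; it is judged then, once.
The state is a dict: "time_s": time; "joints": joint angles; "dq": joint speeds; "joint_efforts": joint torques, N m; "position": TCP position; "ee_rot": TCP orientation; "wrist_force": force on the tool from outside, world axes, zero at the start; "ft_torque": the same for the moment, N m; "grip_width": opening from 0.0 (shut) to 1.0 (fully open); "grip_force": force on a finger pad.
Only numpy, scipy, OpenCV 4.12 (cv2) and the standard library are available. Lean on these libraries where they do the work, as an engineer would, in place of code of your own. Each camera call takes 0.05 s, during which the arm holds its last target. There are 200 camera calls.

## Working session

There is one attempt and no reset: what is moved stays moved. The work goes in short steps, Python scripts to look and compute and a shell command to move; the robot and the scene stay as the last step left them, time stands still between calls to the robot, and variables do not carry over. Pictures are saved under pics/ and viewed, at most 11 in all, crops included, and the job is handed in when it is done.

```bash
mkdir -p pics; cat > h.py <<'E'
import numpy as np, cv2
from scipy.spatial.transform import Rotation as R
from workcell import *
def q(a): a=np.array(a,float); return R.from_quat([a[1],a[2],a[3],a[0]])
def cam(n):
    p=camera_params(n); a=np.array(p["attitude"],float)
    M=a if a.shape==(3,3) else q(a).as_matrix()
    return p,M,np.array(p["eye"],float)
def ray(c,u,v,z):
    p,M,e=c; d=M@np.array([(u-p["cx"])/p["fx"],(v-p["cy"])/p["fy"],1]); return e+d*(z-e[2])/d[2]
def proj(c,X):
    p,M,e=c; x=M.T@(np.array(X,float)-e); return p["fx"]*x[0]/x[2]+p["cx"],p["fy"]*x[1]/x[2]+p["cy"]
def snap(n,f):
    im=grab_frame(n)[:,:,::-1].copy(); cv2.imwrite('pics/'+f,im); return im
E
python3 - <<'E'
from h import *
for n in("top","scene"):
    snap(n,n+'0.png'); print(n,camera_params(n))
print(camera_params("wrist")); print(read_state())
E
```

```text
top {'fx': 413.7767704771083, 'fy': 413.7767704771083, 'cx': 320.9837432034721, 'cy': 198.48023695626554, 'eye': array([-240.94667229,  337.66931615, 1635.0673597 ]), 'attitude': array([ 0.13221859, -0.54381521,  0.80503938, -0.19671009])}
scene {'fx': 395.49016945693364, 'fy': 395.49016945693364, 'cx': 309.8585851540498, 'cy': 198.05752793289614, 'eye': array([-601.8570276 ,  713.08923976, 1002.97975936]), 'attitude': array([ 0.22804877, -0.42850579,  0.77731076, -0.40020561])}
{'fx': 306.44521055242257, 'fy': 306.44521055242257, 'cx': 319.84861454086746, 'cy': 195.69360453734296, 'eye': array([ 208.09724947, -487.64877887,  374.18352058]), 'attitude': array([ 0.11125256,  0.78828075, -0.599154  , -0.08515168])}
{'time_s': 0.1, 'joints': array([-1.30099235e+00,  2.38718390e-01, -1.41819229e-02,  1.31922652e+00,
       -2.62548007e-05,  1.57084143e+00]), 'dq': array([ 0.00150999, -0.00116304,  0.00208061,  0.00056385,  0.00056735,
        0.00094262]), 'joint_efforts': array([ 3.90660818e-03, -5.39724040e+01,  3.46996808e+01,  1.34833180e-02,
        9.91904108e-05,  1.85901939e-05]), 'position': array([ 139.82248509, -505.63118859,  230.73852586]), 'ee_rot': array([-6.57439197e-04,  9.90917330e-01,  1.34470820e-01, -1.02494709e-04]), 'wrist_force': array([-0.12552524,  0.20865711,  0.60454225]), 'ft_torque': array([ 0.01476016, -0.04344067, -0.00131211]), 'grip_force': 0.0, 'grip_width': 1.0038061806519196}
```

View pics/top0.png

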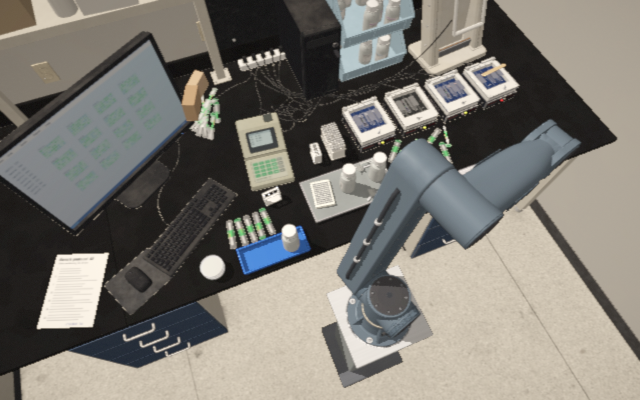

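View pics/scene0.png

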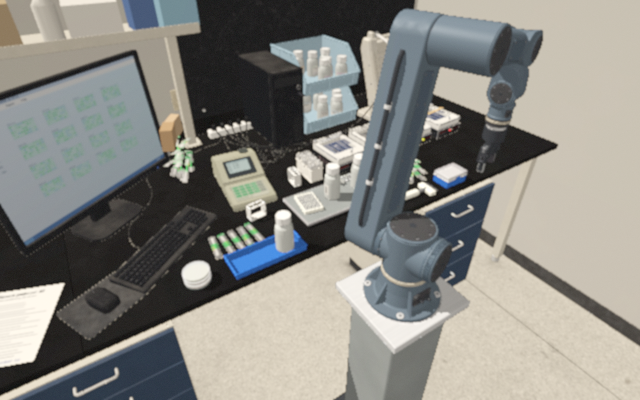

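Top view: blue tray around (275,250) with bottle1's cap at (290,230), plate at (322,193), bottles at (347,178) and (378,163) and the dock hidden behind the arm. The petri dishes are at (212,267).

```bash
python3 - <<'E'
from h import *
c=cam("top")
im=cv2.imread('pics/top0.png'); hsv=cv2.cvtColor(im,cv2.COLOR_BGR2HSV)
for nme,u,v,z in [("b1cap",290,229,157),("b2cap",347,168,174),("b3cap",379,157,174),("plate",322,193,34),("petri",212,265,46),("rack",272,196,62),("deckFL",317,220,20),("deckBL",300,186,20),("deckFmid",345,211,20)]:
    print(nme,ray(c,u,v,z).round())
m=cv2.inRange(hsv,(105,150,80),(125,255,255)); m[:200]=0;m[290:]=0;m[:,:220]=0;m[:,320:]=0
cn=max(cv2.findContours(m,0,2)[0],key=cv2.contourArea)
r=cv2.minAreaRect(np.float32([ray(c,*p[0],25)[:2] for p in cn])); print(r, cv2.boxPoints(r))
E
```

```text
b1cap [391. 211. 157.]
b2cap [ 553. -100.  174.]
b3cap [ 553. -246.  174.]
plate [552.  12.  34.]
petri [408. 544.  46.]
rack [605. 222.  62.]
deckFL [446.  78.  20.]
deckBL [629.  87.  20.]
deckFmid [440. -51.  20.]
((389.33001708984375, 294.3619384765625), (122.56175231933594, 289.4493103027344), 0.050375908613204956) [[327.9219  439.03265]
 [328.17642 149.58345]
 [450.73813 149.69122]
 [450.4836  439.14044]]
```

The tray lies along the world axes, centred near (389,294). The dock's +x is about world −y, with its origin near (540,−253). I'll go above the dock for a closer look.

```bash
python3 -m creep '[[35,30,12,0,0,0.13,1],[35,30,12,0,0,0.13,1],[35,30,12,0,0,0.13,1],[35,30,12,0,0,0.13,1],[35,30,12,0,0,0.13,1],[35,30,12,0,0,0.13,1],[35,30,12,0,0,0.13,1],[35,30,12,0,0,0.13,1],[35,30,12,0,0,0.13,1],[35,30,12,0,0,0.13,1],[0,0,0,0,0,0,1],[0,0,0,0,0,0,1]]'
python3 - <<'E'
from h import *
s=read_state(); print(s['position'],s['ee_rot'],s['joints']); print(camera_params('wrist'))
snap('wrist','w1.png'); snap('top','top1.png')
a=np.vstack([cv2.imread('pics/w1.png')[:,:],cv2.imread('pics/top1.png')[80:280]]);cv2.imwrite('pics/c1.png',a)
E
```

```text
time_s: 1.3
position: [490.5, -205.1, 350.7]
ee_rot: [-0.001, 0.707, 0.707, -0.0]
wrist_force: [-0.4, 0.3, 0.4]
grip_width: 0.999
grip_force: 0.0
[ 490.45946423 -205.13093286  350.67332279] [-5.01894704e-04  7.06881661e-01  7.07331563e-01 -3.52468387e-04] [-3.95976337e-01  2.43133764e-01  2.95257822e-01  1.62411657e+00
 -2.71445505e-04  1.17418389e+00]
{'fx': 306.44521055242257, 'fy': 306.44521055242257, 'cx': 319.84861454086746, 'cy': 195.69360453734296, 'eye': array([ 490.89020657, -135.31944781,  494.14857949]), 'attitude': array([ 1.40221615e-01,  9.90119686e-01,  8.79585647e-04, -3.65200602e-04])}
```

View pics/c1.png

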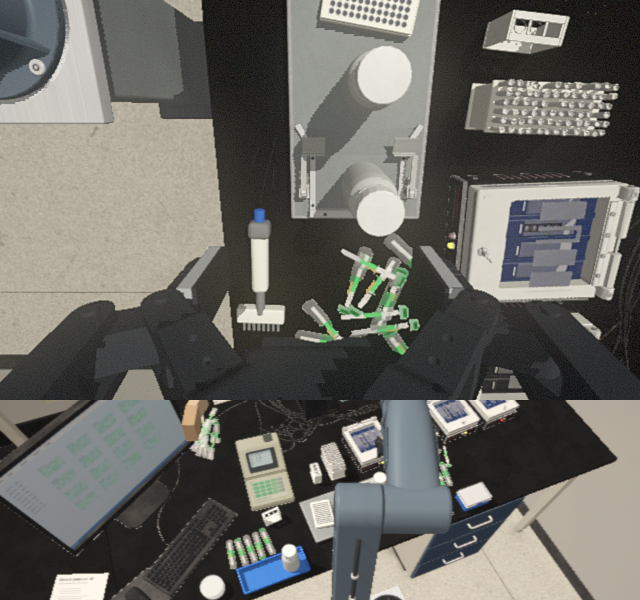

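Wrist view: caps at (381,75) and (380,213), deck edges at columns ~290 and 430 with the far end at row 217, the clips at (312,145) and (408,145), and the pipette at (260,260).

```bash
python3 - <<'E'
from h import *
c=cam("wrist"); im=cv2.imread('pics/w1.png'); g=cv2.cvtColor(im,cv2.COLOR_BGR2GRAY)
hsv=cv2.cvtColor(im,cv2.COLOR_BGR2HSV)
# caps
for (u0,v0) in((381,75),(380,213)):
    x=g[v0-45:v0+45,u0-45:u0+45]
    h=cv2.HoughCircles(cv2.GaussianBlur(x,(5,5),0),cv2.HOUGH_GRADIENT,1,60,param1=100,param2=12,minRadius=18,maxRadius=36)
    if h is not None:
        k=h[0][0]; u,v=k[0]+u0-45,k[1]+v0-45; print('cap',u,v,k[2],ray(c,u,v,174).round(1))
# deck edges along rows
for r in(60,90,110,190,205):
    row=g[r].astype(int); l=[i for i in range(220,330) if row[i+2]-row[i-2]>40][:1]; rr=[i for i in range(450,400,-1) if row[i-2]-row[i+2]>40][:1]
    print(r,l,rr,[ray(c,u,r,20).round(1)[:2] for u in l+rr])
for u in(300,330,345,415):
    col=g[:,u].astype(int); v=[i for i in range(235,195,-1) if col[i-2]-col[i+2]>40][:1]; print(u,v,[ray(c,u,k,20).round(1)[:2] for k in v])
big=cv2.resize(im[0:235,270:450],None,fx=2.5,fy=2.5,interpolation=cv2.INTER_CUBIC); cv2.imwrite('pics/big1.png',big)
E
```

```text
cap 382.5 73.5 29.4 [ 550.6 -105.1  174. ]
cap 377.5 205.5 29.7 [ 552.7 -240.3  174. ]
60 [286] [436] [array([441.1, -71.8]), array([655.2, -72.1])]
90 [287] [433] [array([ 441.2, -112.3]), array([ 655.1, -112.6])]
110 [287] [431] [array([ 440.4, -140.5]), array([ 654.9, -140.8])]
190 [289] [423] [array([ 439.7, -264. ]), array([ 654.4, -264.2])]
205 [289] [422] [array([ 439. , -289.2]), array([ 655.1, -289.5])]
300 [220] [array([ 456.4, -315.2])]
330 [219] [array([ 505.8, -313.5])]
345 [219] [array([ 530.5, -313.5])]
415 [220] [array([ 645.9, -315.4])]
```

View pics/big1.png

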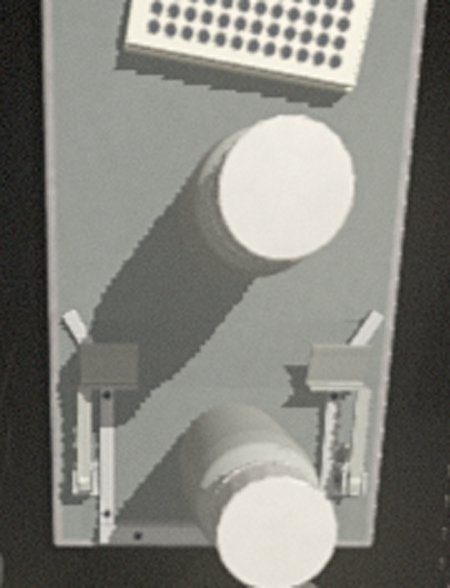

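Dock origin is about (547.5,−253) with yaw ~0. Bottle2 is at (553,−106) and bottle3 at (556,−248). I'll grip bottle2 by the cap.

```bash
python3 -m creep '[[21,33,-30,0,0,0,1],[21,33,-30,0,0,0,1],[21,33,-30,0,0,0,1],[0,0,-35,0,0,0,1],[0,0,-35,0,0,0,1],[0,0,-35,0,0,0,1],[0,0,-24,0,0,0,1],[0,0,0,0,0,0,1],[0,0,0,0,0,0,0.3],[0,0,0,0,0,0,0.3],[0,0,0,0,0,0,0.3],[0,0,0,0,0,0,0.3]]' 60
python3 - <<'E'
from h import *
snap('wrist','w2.png')
E
```

```text
time_s: 2.6
position: [553.7, -107.5, 134.3]
ee_rot: [0.001, 0.708, 0.707, 0.001]
wrist_force: [-2.1, -1.4, 6.8]
grip_width: 0.625
grip_force: 62.7
```

View pics/w2.png

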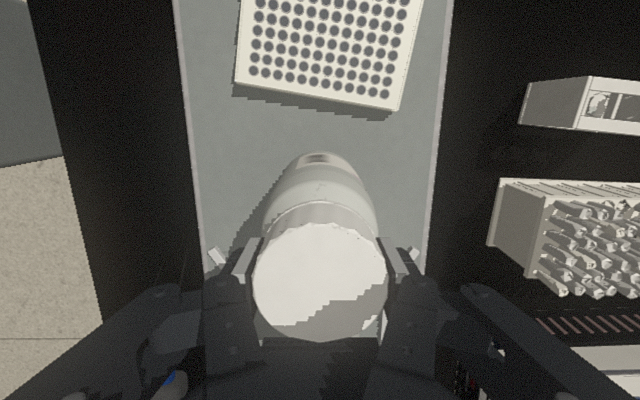

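The cap is held (opening 53 mm). I'll lift it and go to a place where the wrist camera sees the tray.

```bash
python3 -m creep '[[0,0,30,0,0,0,0.3],[0,0,48,0,0,0,0.3],[0,0,48,0,0,0,0.3],[0,0,48,0,0,0,0.3],[-18,44,4,0,0,0,0.3],[-18,44,4,0,0,0,0.3],[-18,44,4,0,0,0,0.3],[-18,44,4,0,0,0,0.3],[-18,44,0,0,0,0,0.3],[-18,44,0,0,0,0,0.3],[0,0,0,0,0,0,0.3],[0,0,0,0,0,0,0.3]]'
python3 - <<'E'
from h import *
c=cam('wrist'); im=snap('wrist','w3.png'); print(c[2])
hsv=cv2.cvtColor(im,cv2.COLOR_BGR2HSV); m=cv2.inRange(hsv,(100,130,60),(128,255,255))
n,l,s,_=cv2.connectedComponentsWithStats(m)
for i in range(1,n):
    if s[i,4]>800:
        ys,xs=np.where(l==i); P=np.float32([ray(c,a,b,25)[:2] for a,b in zip(xs,ys)]); print(s[i],cv2.minAreaRect(P),P.min(0),P.max(0))
c2=cam('top'); im2=snap('top','top3.png')
for u,v in [(290,229)]: print(ray(c2,u,v,157))
E
```

```text
time_s: 3.85
position: [444.5, 158.0, 323.2]
ee_rot: [0.0, 0.706, 0.708, 0.001]
wrist_force: [0.1, -0.7, -2.3]
grip_width: 0.621
grip_force: 64.6
[444.4519158  227.87338522 466.61562698]
[ 235    0   92  161 9510] ((395.3096923828125, 256.1658020019531), (116.21004486083984, 204.34231567382812), 0.4917892813682556) [336.76428 154.0173 ] [453.37866 358.2437 ]
[390.98026801 210.93352647 157.        ]
```

View pics/w3.png

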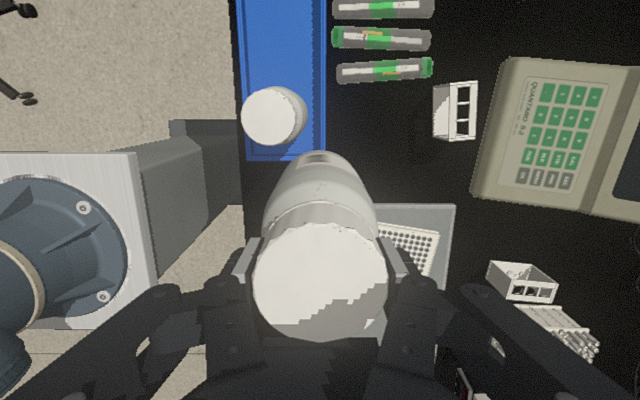

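The tray is at columns 236–326 in the wrist view, with its −y wall at row 160 and bottle1's cap at (269,116).

```bash
python3 - <<'E'
from h import *
c=cam('wrist')
print('b1',ray(c,269,116,157))
for z in (28,3):
  print([ray(c,u,v,z).round(0)[:2] for u,v in((242,130),(249,150),(318,150),(326,150),(280,155),(280,160))])
E
python3 -m creep '[[-9,45,4,0,0,0,0.3],[-9,45,2,0,0,0,0.3],[-9,45,0,0,0,0,0.3],[-9,45,0,0,0,0,0.3],[-9,42,0,0,0,0,0.3],[0,0,0,0,0,0,0.3],[0,0,0,0,0,0,0.3],[0,0,0,0,0,0,0.3]]'
```

```text
b1 [396.09962423 218.03264803 157.        ]
[array([337., 196.]), array([345., 168.]), array([443., 168.]), array([455., 168.]), array([389., 160.]), array([389., 153.])]
[array([331., 194.]), array([339., 164.]), array([443., 164.]), array([455., 164.]), array([386., 157.]), array([385., 149.])]
time_s: 4.75
position: [400.8, 377.7, 328.3]
ee_rot: [0.0, 0.708, 0.706, -0.0]
wrist_force: [0.0, 0.5, -2.7]
grip_width: 0.624
grip_force: 64.6
```

```bash
python3 -m creep '[[-7,8,-30,0,0,0,0.3],[0,0,-48,0,0,0,0.3],[0,0,-48,0,0,0,0.3],[0,0,-40,0,0,0,0.3],[0,0,-25,0,0,0,0.3],[0,0,-12,0,0,0,0.3],[0,0,-4,0,0,0,0.3],[0,0,0,0,0,0,0.3],[0,0,0,0,0,0,0.3]]'
```

```text
time_s: 5.65
position: [393.9, 387.4, 122.8]
ee_rot: [-0.0, 0.708, 0.707, 0.001]
wrist_force: [0.3, 0.1, -2.1]
grip_width: 0.62
grip_force: 64.8
```

```bash
python3 -m creep '[[0,0,-3,0,0,0,0.3],[0,0,-2,0,0,0,0.3],[0,0,0,0,0,0,0.3],[0,0,0,0,0,0,0.3]]'
```

```text
time_s: 6.05
position: [393.3, 387.6, 117.4]
ee_rot: [-0.0, 0.707, 0.707, 0.001]
wrist_force: [-0.6, -1.0, 6.4]
grip_width: 0.624
grip_force: 65.2
```

Touchdown (6 N up). I'll release, rise and look.

```bash
python3 -m creep '[[0,0,0,0,0,0,1],[0,0,0,0,0,0,1],[0,0,0,0,0,0,1],[0,0,0,0,0,0,1],[0,0,30,0,0,0,1],[0,0,48,0,0,0,1],[0,0,48,0,0,0,1],[10,-48,40,0,0,0,1],[10,-48,30,0,0,0,1],[10,-48,10,0,0,0,1],[10,-48,0,0,0,0,1],[10,-40,0,0,0,0,1]]'
python3 - <<'E'
from h import *
snap('wrist','w4.png')
c=cam('wrist'); print(read_state()['position'])
E
```

```text
time_s: 7.25
position: [439.6, 169.4, 310.6]
ee_rot: [0.0, 0.707, 0.707, 0.0]
wrist_force: [0.8, -0.1, -0.3]
grip_width: 1.003
grip_force: 0.0
[440.44380509 165.01974729 310.51981785]
```

View pics/w4.png

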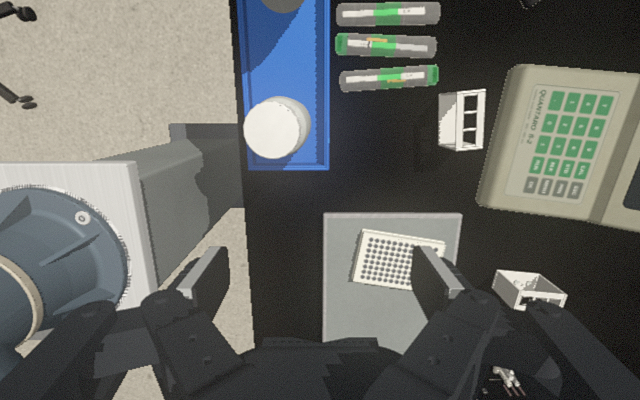

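Bottle2's foot is visible at (283,5) in the tray, upright, with bottle1 at (277,128); the plate is at (398,260). Now to bottle3.

```bash
python3 -m creep '[[13,-44,0,0,0,0,1],[13,-46,0,0,0,0,1],[13,-46,0,0,0,0,1],[13,-46,0,0,0,0,1],[13,-46,0,0,0,0,1],[13,-46,0,0,0,0,1],[13,-46,0,0,0,0,1],[13,-46,0,0,0,0,1],[8,0,0,0,0,0,1],[0,0,0,0,0,0,1],[0,0,0,0,0,0,1]]'
python3 - <<'E'
from h import *
c=cam('wrist'); im=snap('wrist','w5.png'); print(read_state()['position'],c[2])
g=cv2.GaussianBlur(cv2.cvtColor(im,cv2.COLOR_BGR2GRAY),(5,5),0)
e=proj(c,[556,-248,174]); print(e)
h=cv2.HoughCircles(g,cv2.HOUGH_GRADIENT,1,40,param1=120,param2=15,minRadius=22,maxRadius=40)
for k in h[0]: print(k, ray(c,k[0],k[1],174).round(1))
hsv=cv2.cvtColor(im,cv2.COLOR_BGR2HSV)
m=cv2.inRange(g,205,255); 
n,l,s,_=cv2.connectedComponentsWithStats(m)
for i in range(1,n):
    if s[i,4]>500:
        ys,xs=np.where(l==i); print(s[i],ray(c,xs.mean(),ys.mean(),174).round(1))
E
```

```text
time_s: 8.4
position: [551.3, -193.9, 309.7]
ee_rot: [-0.0, 0.707, 0.707, -0.0]
wrist_force: [-0.9, 0.6, 0.6]
grip_width: 0.999
grip_force: 0.0
[ 551.1828395  -193.56863242  310.03368788] [ 551.74672621 -124.13636177  453.19423965]
(np.float64(324.2863662749379), np.float64(237.78984462095116))
[541.5 119.5  27.2] [ 747.6 -134.5  174. ]
[354.5 301.5  39.4] [ 588.1 -320.7  174. ]
[495.5 118.5  26.1] [ 706.8 -133.6  174. ]
[325.5 238.5  26. ] [ 557.2 -248.8  174. ]
[300.5 300.5  33.8] [ 531.3 -319.5  174. ]
[534.5 226.5  39.4] [ 761.1 -235.9  174. ]
[467.5 232.5  34.9] [ 696.6 -242.3  174. ]
[403.5 217.5  37.2] [ 632.6 -226.7  174. ]
[507.5 272.5  36. ] [ 743.4 -286.3  174. ]
[468.5  77.5  33.8] [678.4 -99.7 174. ]
[504.5  21.5  34.7] [701.9 -57.  174. ]
[449.5 167.5  31.6] [ 671.3 -177.6  174. ]
[329.5   1.5  27.1] [559.3 -42.7 174. ]
[555.5 274.5  23.8] [ 792.9 -288.6  174. ]
[   0    0   32  130 1692] [294.6 -81.8 174. ]
[271   0 107  37 936] [559.8 -55.5 174. ]
[ 458   11   82   44 1207] [697.2 -65.8 174. ]
[ 443  201  159   82 3841] [ 732.2 -237.3  174. ]
[ 301  212   52   50 2029] [ 558.3 -246.4  174. ]
```

Bottle3's cap is confirmed at (557,−249).

```bash
python3 -m creep '[[3,-28,-30,0,0,0,1],[3,-27,-30,0,0,0,1],[0,0,-40,0,0,0,1],[0,0,-40,0,0,0,1],[0,0,-36,0,0,0,1],[0,0,0,0,0,0,1],[0,0,0,0,0,0,0.3],[0,0,0,0,0,0,0.3],[0,0,0,0,0,0,0.3],[0,0,0,0,0,0,0.3]]' 60
python3 -m creep '[[0,0,20,0,0,0,0.3],[0,0,40,0,0,0,0.3],[0,0,45,0,0,0,0.3],[0,0,45,0,0,0,0.3],[0,0,45,0,0,0,0.3],[-14,46,0,0,0,0,0.3],[-14,46,0,0,0,0,0.3],[-14,46,0,0,0,0,0.3],[-14,46,0,0,0,0,0.3],[-14,46,0,0,0,0,0.3],[-14,46,0,0,0,0,0.3],[-14,46,0,0,0,0,0.3]]'
python3 -m creep '[[-14,46,0,0,0,0,0.3],[-14,46,0,0,0,0,0.3],[-14,46,0,0,0,0,0.3],[-14,46,0,0,0,0,0.3],[-14,46,0,0,0,0,0.3],[0,0,0,0,0,0,0.3],[0,0,0,0,0,0,0.3],[0,0,0,0,0,0,0.3]]'
```

```text
time_s: 9.45
position: [558.6, -249.9, 137.0]
ee_rot: [0.002, 0.707, 0.707, 0.001]
wrist_force: [-2.6, 0.2, 5.9]
grip_width: 0.624
grip_force: 62.3
time_s: 10.65
position: [458.6, 74.1, 330.8]
ee_rot: [0.001, 0.708, 0.707, 0.001]
wrist_force: [0.6, 1.6, -2.9]
grip_width: 0.622
grip_force: 64.5
time_s: 11.45
position: [389.6, 301.9, 329.9]
ee_rot: [0.0, 0.707, 0.707, 0.001]
wrist_force: [-0.8, 0.7, -2.8]
grip_width: 0.624
grip_force: 64.3
```

```bash
python3 -m creep '[[4,0,-30,0,0,0,0.3],[0,0,-48,0,0,0,0.3],[0,0,-48,0,0,0,0.3],[0,0,-40,0,0,0,0.3],[0,0,-25,0,0,0,0.3],[0,0,-12,0,0,0,0.3],[0,0,-3,0,0,0,0.3],[0,0,-2,0,0,0,0.3],[0,0,-2,0,0,0,0.3],[0,0,0,0,0,0,0.3],[0,0,0,0,0,0,0.3]]'
```

```text
time_s: 12.55
position: [394.3, 302.9, 120.0]
ee_rot: [0.0, 0.707, 0.707, 0.001]
wrist_force: [0.6, 0.5, 1.3]
grip_width: 0.622
grip_force: 64.8
```

```bash
python3 -m creep '[[0,0,0,0,0,0,1],[0,0,0,0,0,0,1],[0,0,0,0,0,0,1],[0,0,0,0,0,0,1],[0,0,30,0,0,0,1],[0,0,45,0,0,0,1],[0,0,45,0,0,0,1],[0,0,45,0,0,0,1],[0,0,25,0,0,0,1],[22,-40,0,0,0,0,1],[22,-40,0,0,0,0,1],[22,-40,0,0,0,0,1]]'
python3 -m creep '[[22,-40,0,0,0,0,0.35],[22,-40,0,0,0,0,0.35],[22,-40,0,0,0,0,0.35],[22,-40,0,0,0,0,0.35],[0,0,0,0,0,0,0.35],[0,0,0,0,0,0,0.35],[0,0,0,0,0,0,0.35]]'
python3 - <<'E'
from h import *
c=cam('wrist'); im=snap('wrist','w6.png'); print(read_state()['position'],read_state()['grip_width'],c[2])
top=snap('top','top6.png'); sc=snap('scene','sc6.png')
a=np.vstack([im[:360],np.hstack([top[150:350,180:500],sc[150:350,180:500]])]); cv2.imwrite('pics/c6.png',a)
g=cv2.cvtColor(im,cv2.COLOR_BGR2GRAY)
m=cv2.morphologyEx(cv2.inRange(g,190,255),cv2.MORPH_CLOSE,np.ones((9,9)))
for k in cv2.findContours(m,0,2)[0]:
    if cv2.contourArea(k)>2500:
        P=np.float32([ray(c,*p[0],34.4)[:2] for p in k]); print(cv2.boundingRect(k),cv2.minAreaRect(P))
E
```

```text
time_s: 13.75
position: [459.9, 181.4, 309.2]
ee_rot: [0.0, 0.707, 0.707, 0.0]
wrist_force: [0.7, 0.2, 0.4]
grip_width: 0.997
grip_force: 0.0
time_s: 14.45
position: [547.1, 23.0, 308.9]
ee_rot: [-0.0, 0.707, 0.707, -0.0]
wrist_force: [-0.3, 0.5, 0.1]
grip_width: 0.357
grip_force: 0.0
[547.03580382  23.33520251 309.09684092] 0.35306887925906266 [547.51903846  92.81437521 452.39356428]
(429, 234, 129, 73) ((808.4147338867188, -147.9608612060547), (114.77233123779297, 207.07192993164062), 86.48418426513672)
(84, 203, 96, 103) ((268.291748046875, -123.92301177978516), (170.40432739257812, 137.7611846923828), 88.55777740478516)
(280, 130, 100, 75) ((559.8174438476562, 12.23492431640625), (85.68242645263672, 126.42408752441406), 80.39501190185547)
(0, 50, 84, 235) ((122.30302429199219, -4.776458740234375), (124.2673568725586, 331.2371520996094), 0.5273230671882629)
```

View pics/c6.png

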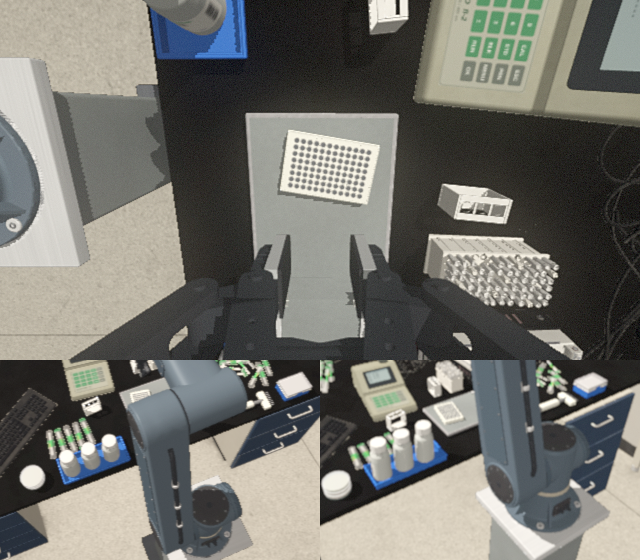

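All three bottles stand in the tray. The plate centre is (560,12), yaw −0.168, with the rear edge middle near (567,54). I'll go behind it with the fingers part-open as a two-point pusher.

```bash
python3 -m creep '[[8,19,-10,0,0,-0.056,0.35],[8,19,-40,0,0,-0.056,0.35],[8,18,-42,0,0,-0.056,0.35],[0,0,-48,0,0,0,0.35],[0,0,-48,0,0,0,0.35],[0,0,-45,0,0,0,0.35],[0,0,-30,0,0,0,0.35],[0,0,-15,0,0,0,0.35],[0,0,0,0,0,0,0.35],[0,0,0,0,0,0,0.35]]'
python3 - <<'E'
from h import *
c=cam('wrist'); im=snap('wrist','w7.png')
cv2.imwrite('pics/w7c.png',im[:,120:520])
E
```

```text
time_s: 15.6
position: [571.6, 79.1, 31.6]
ee_rot: [0.0, 0.764, 0.645, 0.0]
wrist_force: [-0.8, 0.1, 0.2]
grip_width: 0.346
grip_force: 0.0
```

View pics/w7c.png

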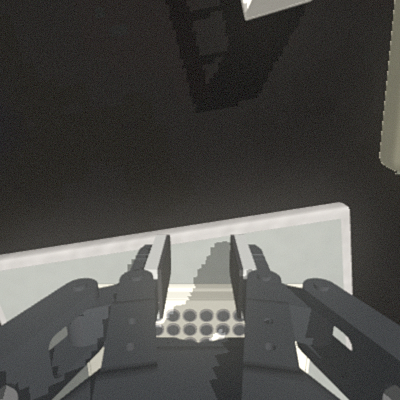

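The tips are behind the plate's rear edge (row 285) and parallel to it. I'll lower and push along its normal.

```bash
python3 -m creep '[[0,0,-8,0,0,0,0.35],[0,0,0,0,0,0,0.35],[-1.7,-9.9,0,0,0,0,0.35],[-1.7,-9.9,0,0,0,0,0.35],[-1.7,-9.9,0,0,0,0,0.35],[-1.7,-9.9,0,0,0,0,0.35],[-1.7,-9.9,0,0,0,0,0.35],[-1.7,-9.9,0,0,0,0,0.35],[-1.7,-9.9,0,0,0,0,0.35],[-1.7,-9.9,0,0,0,0,0.35],[-1.7,-9.9,0,0,0,0,0.35]]'
python3 -m creep '[[-1.6,-9.9,0,0,0,0.02,0.35],[-1.4,-9.9,0,0,0,0.02,0.35],[-1.2,-10,0,0,0,0.02,0.35],[-1,-10,0,0,0,0.02,0.35],[-0.8,-10,0,0,0,0.02,0.35],[-0.6,-10,0,0,0,0.02,0.35],[-0.4,-10,0,0,0,0.02,0.35],[-0.2,-10,0,0,0,0.028,0.35],[0,0,0,0,0,0,0.35],[0,0,0,0,0,0,0.35]]'
python3 - <<'E'
from h import *
c=cam('wrist'); im=snap('wrist','w8.png');top=snap('top','top8.png'); sc=snap('scene','sc8.png')
z=cv2.resize(top[130:230,290:410],None,fx=3,fy=3,interpolation=2)
a=np.vstack([im[100:400],np.hstack([z[:,:320],cv2.resize(sc[130:230,270:377],(320,300),interpolation=2)])]); cv2.imwrite('pics/c8.png',a)
E
```

```text
time_s: 16.75
position: [556.0, -11.5, 23.0]
ee_rot: [-0.0, 0.764, 0.645, -0.0]
wrist_force: [0.7, 0.9, 0.8]
grip_width: 0.352
grip_force: 0.7
time_s: 17.75
position: [548.7, -90.9, 22.8]
ee_rot: [-0.0, 0.708, 0.706, -0.0]
wrist_force: [-0.0, -0.6, 0.1]
grip_width: 0.35
grip_force: 0.0
```

View pics/c8.png

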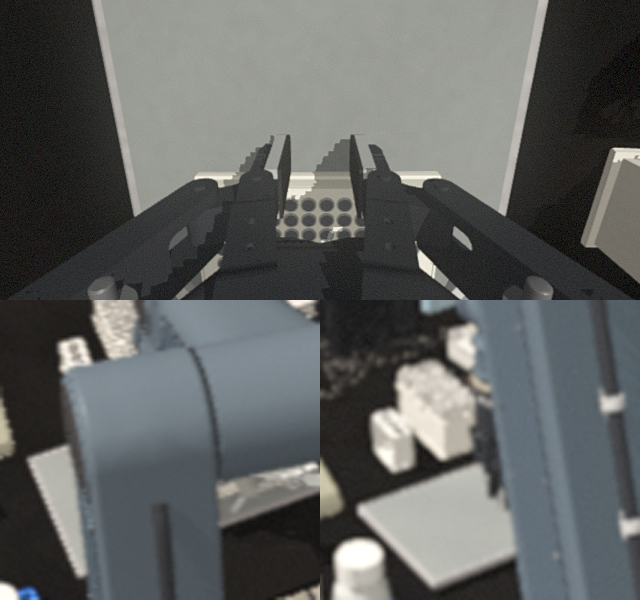

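The plate's rear edge spans columns 195–441, level and centred with the pusher and deck edges. I'll push into the dock.

```bash
python3 -m creep '[[-0.5,-8,0,0,0,0,0.35],[-0.5,-8,0,0,0,0,0.35],[0,-8,0,0,0,0,0.35],[0,-8,0,0,0,0,0.35],[0,-8,0,0,0,0,0.35],[0,-8,0,0,0,0,0.35]]'
python3 -m creep '[[0,-5,0,0,0,0,0.35],[0,-5,0,0,0,0,0.35],[0,-5,0,0,0,0,0.35],[0,-5,0,0,0,0,0.35],[0,-5,0,0,0,0,0.35],[0,-5,0,0,0,0,0.35]]'
python3 -m creep '[[0,-4,0,0,0,0,0.35],[0,-4,0,0,0,0,0.35],[0,-4,0,0,0,0,0.35]]'
```

```text
time_s: 18.5
position: [548.1, -137.7, 22.9]
ee_rot: [-0.001, 0.707, 0.707, 0.001]
wrist_force: [1.2, 5.8, -0.1]
grip_width: 0.35
grip_force: 3.2
time_s: 19.1
position: [548.1, -167.5, 22.9]
ee_rot: [-0.001, 0.707, 0.707, 0.001]
wrist_force: [1.3, 5.6, 1.0]
grip_width: 0.348
grip_force: 3.2
time_s: 19.4
position: [548.2, -179.5, 23.0]
ee_rot: [-0.001, 0.707, 0.707, 0.001]
wrist_force: [0.7, 6.5, -0.3]
grip_width: 0.351
grip_force: 3.3
```

```bash
python3 -m creep '[[0,-4,0,0,0,0,0.35],[0,-3,0,0,0,0,0.35],[0,-3,0,0,0,0,0.35],[0,0,0,0,0,0,0.35]]'
python3 -m creep '[[0,-2,0,0,0,0,0.35],[0,-2,0,0,0,0,0.35]]'
python3 -m creep '[[0,-2,0,0,0,0,0.35],[0,0,0,0,0,0,0.35]]'
```

```text
time_s: 19.8
position: [547.9, -190.0, 22.9]
ee_rot: [-0.001, 0.707, 0.707, 0.0]
wrist_force: [0.5, 4.5, 1.1]
grip_width: 0.35
grip_force: 2.1
time_s: 20.0
position: [548.0, -194.7, 22.9]
ee_rot: [0.0, 0.707, 0.707, -0.0]
wrist_force: [0.1, 0.9, 0.1]
grip_width: 0.348
grip_force: 0.2
time_s: 20.2
position: [548.2, -195.7, 22.9]
ee_rot: [-0.001, 0.707, 0.707, 0.001]
wrist_force: [1.4, 7.1, 1.4]
grip_width: 0.351
grip_force: 3.4
```

The force fell away (clips snapped) and then rose again (back stop). I'll press a little more.

```bash
python3 -m creep '[[0,-1,0,0,0,0,0.35],[0,-1,0,0,0,0,0.35],[0,0,0,0,0,0,0.35]]'
```

```text
time_s: 20.5
position: [548.1, -195.8, 23.0]
ee_rot: [-0.002, 0.707, 0.707, 0.002]
wrist_force: [1.1, 15.7, 3.4]
grip_width: 0.347
grip_force: 7.8
```

Firmly home at 15.7 N with no motion. I'll back out level, rise and look.

```bash
python3 -m creep '[[0,5,0,0,0,0,0.35],[0,10,0,0,0,0,0.35],[0,20,0,0,0,0,0.35],[0,20,10,0,0,0,0.35],[0,0,45,0,0,0,0.35],[0,0,48,0,0,0,0.35],[0,0,48,0,0,0,0.35],[0,0,48,0,0,0,0.35],[0,-20,40,0,0,0,1],[0,-30,0,0,0,0,1],[0,0,0,0,0,0,1],[0,0,0,0,0,0,1]]'
python3 - <<'E'
from h import *
c=cam('wrist'); im=snap('wrist','w9.png'); sc=snap('scene','sc9.png')
g=cv2.cvtColor(im,cv2.COLOR_BGR2GRAY)
m=cv2.morphologyEx(cv2.inRange(g,190,255),cv2.MORPH_CLOSE,np.ones((9,9)))
for k in cv2.findContours(m,0,2)[0]:
    if cv2.contourArea(k)>2500:
        P=np.float32([ray(c,*p[0],34.4)[:2] for p in k]); print(cv2.boundingRect(k),cv2.minAreaRect(P))
u,v=map(int,proj(c,[547,-250,30])); print(u,v)
z=cv2.resize(im[max(0,v-75):v+75,max(0,u-110):u+110],(640,436),interpolation=2)
cv2.imwrite('pics/c9.png',np.vstack([z,sc[180:300,0:640]]))
E
```

```text
time_s: 21.7
position: [547.7, -193.8, 261.6]
ee_rot: [-0.0, 0.708, 0.706, -0.0]
wrist_force: [0.6, 0.2, -0.1]
grip_width: 0.991
grip_force: 0.0
(461, 212, 179, 139) ((869.5375366210938, -363.397216796875), (262.784912109375, 215.93301391601562), 1.3483247756958008)
(249, 172, 143, 76) ((548.0867309570312, -251.30902099609375), (101.03710174560547, 182.45387268066406), 89.93262481689453)
(482, 83, 158, 71) ((825.1724853515625, -137.9565887451172), (75.2039566040039, 185.2169952392578), 87.9566421508789)
(475, 0, 103, 48) ((770.6883544921875, -37.80146789550781), (45.58287048339844, 103.5741195678711), 89.91118621826172)
319 208
```

View pics/c9.png

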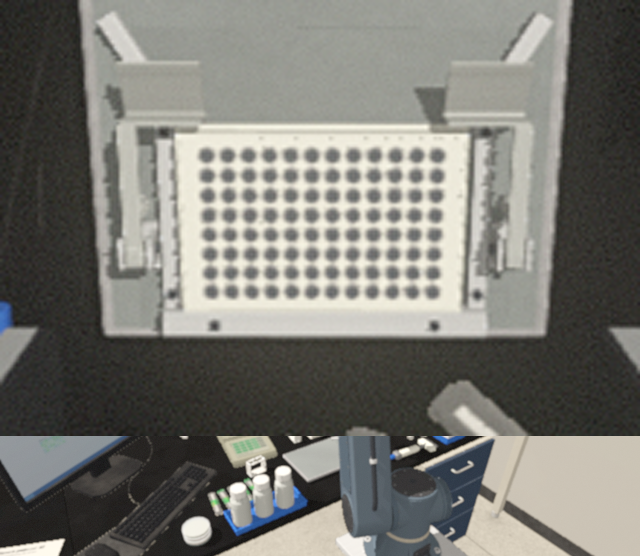

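The plate sits square against the back stop (bottom bar, row 310), both clips lie behind its rear edge (row 125), and the three bottles stand in the tray.

```bash
python3 -c "
from workcell import close_job
print(close_job())"
```

```text
the job is handed in; nothing more can be done
None
```

The job is handed in at about 22 s: in the last pictures all three bottles stand upright in the tray and the plate sits square against the back stop with both clips down behind it; the judge's verdict was not shown.

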